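# Load a specimen carrier on the scanner's gravity rail

## Task

Pick up the orange-topped specimen carrier by its black handle, hook it over the sloped rail at the blue loading band, and lower it gently until the rail bears it for a moment before you let go. Feel for the rail rather than pushing hard, as its height and fore-aft setting are not known exactly. Then let the carrier roll down by itself, check that it has come to rest against the red buffer, and leave the other things on the desk alone.

Things in the scene. Friction and masses are not known exactly. Their poses are not given: they have to be found in the camera images.
- carrier_handle (a point): Grip point of the carrier's black handle, 186 mm above the carrier's foot. Carrier axes: z up, y along the rail when hung (+y downhill), x across it. Handle 22 mm in x, 24 mm in y, from 24 mm below this point to 18 mm above: pinch it across y from above. Under it an orange block, 24 to 36 mm below this point, 64 mm in y, x -38 to +14 mm.
- carrier_seat (a point): Carrier axes. Middle of the undersides of the two white grooved rollers that run on the rail, 62 mm straight below the handle point; rollers 32 mm apart in y, groove centred at x = 0, flat 11 mm wide, flanges 5 mm deeper with flanks sloping out to 17 mm.
- carrier: Carrier, a C-shaped hanger 204 mm tall, 0.3 to 0.5 kg, balanced under its handle, standing on a round foot (radius 32 mm); origin at the underside, straight below the handle. On the foot a white specimen, top at z = 48 mm; gap for the rail from there to the flanges at z = 119 mm. Shank, a flat bar on the -x side, inner face at x = -30 mm, 24 mm wide; the gap is open towards +x.
- stand: Black base plate of the rail stand, 130 x 470 x 10 mm, fixed; origin under its centre, y along the rail, +y downhill. Rail above it: aluminium bar 8 mm wide in x, 16 mm high, 430 mm long, falling 6 degrees towards +y, on posts at y = -200 and +200 mm. Keep the force between carrier and rail well under 15 N; the bar gives 1 mm per 6 N pressed down.
- load_mark (a point): Middle of the blue stripe on the base plate (top at z = 10 mm, y = -110 mm in the plate's frame, same axes), straight below the middle of the rail's 60 mm long blue loading band. Hand-set and not measured: the bar's centreline is -10 to +10 mm off this point in x (parallel to y), and its top here 175 to 208 mm above the desk.
- buffer_mark (a point): Point on the base plate's top (z = 10 mm, y = +140 mm in its frame) below where the handle is when the carrier rests against the red sprung buffer, a plate 34 mm wide standing 46 mm above the low end of the rail. Released at the band, the carrier gets there in 2 to 4 s.
- mug_mid (a point): Middle of the white mug (72 mm wide, 85 mm tall) on the red and black turntable (radius 80 mm, 42 mm high): leave alone.
- mouse_mid (a point): Middle of the black computer mouse, 105 x 60 x 32 mm: leave alone.
- artefact_mid (a point): Middle of the calibration ball on its stem and steel foot, 75 mm tall, 64 mm wide: leave alone.
There are look-alikes about, which are no part of the job. Of the things that look like the carrier, the smaller one is meant.

How it is judged:
By the outcome, as a careful person would: the job done as asked, in the order asked, and still so for the second after the job is handed in, with the robot touching nothing.
It also fails if it takes over 56 s, if anything falls off the work surface, if the arm or the gripper's body presses on something with over 40 N, if the wrist force passes 120 N, or if a joint passes its speed limit or range.

## Robot

A 6-joint arm with a two-finger parallel gripper is mounted at the origin on the work surface. World frame = base frame: x ahead of the robot, y to its left, z up, the work surface at z = 0. Lengths are in mm, angles in rad, forces in N, time in s.
With the tool pointing down it reaches from about 275 to 1000 mm from the base axis. Payload 8.4 kg.
Tool frame: the origin (TCP) lies on the centre line of the jaws, within the pads' length; the fingertips stand 17 mm ahead of it and the grasp point (between the pads) lies 2 mm behind it (r.tcp_to_tips is the z of the fingertips in the tool frame, in mm); z points along the fingers, y is the direction in which the jaws open and shut (so a half turn about z gives the same grasp; the last joint's range is limited). The gripper opens to 85 mm and grips with 20 to 120 N. Pads are 22 mm wide; open, the fingers measure 114 mm over their backs; the gripper's body (76 mm by 85 mm) begins 54 mm behind the grasp point. The pads swing forward as they close: fully open they stand 13 mm farther back than shut.
Start: joints at [-1.114, 0.353, 1.633, -0, 1.155, -0.002], TCP at [276.794, -560.369, 248.281] pointing down, gripper open.
Joint ranges: [-2.63, 2.63], [-0.92, 2.1], [0.06, 2.66], [-1.3, 4.44], [0, 2.69], [-3.02, 3.02]. Speed limits (rad/s): [2.22, 2.22, 2.79, 3.14, 3.14, 3.14].

## Interface

Orientations are given as [roll, pitch, yaw] about the fixed x, y, z axes, in that order (R = Rz(yaw) Ry(pitch) Rx(roll)).
In Python, from rig import r, cams, job gives the robot as it stands.
- The arm moves only by the tool drive_tool, never from a script. Its argument "deltas" is a list of rows, each a list of 4 numbers: the shift along the tool's x, y, z in cm, then the turn about the tool's z in rad. In form: [[x, y, z, roll], ...]. A call has 1 to 12 rows; each row shifts and turns the commanded pose from where the row before left it, along the tool's axes as they then stand; what a row does not reach is not made up. A row lasts 1/12 s, in which the tool goes at most 41.7 mm and 7.16 degrees, less where a joint would pass 70% of its speed; a pose out of reach is approached as far as the arm can. A call with a gripper value outside its range is refused whole. "jaw" is the closure, from 0 (fully open) to 1 (shut), set as the call begins (left out, the last holds). The fingers move at their own pace and stop on an object; "force" is the grip in N (left out, the last holds). Time passes only in rows, so rows that do not move let the fingers close. It gives the time, the measured TCP pose, the force and the opening at its end, in the units of the state.
- r.sense(): the state, without advancing time (a new reading comes with each control period).
- cams.grab_frame(name): name is "side" or "top"; returns (picture, depth): 420x560x3 uint8, red, green, blue; 420x560 float32, mm along the optical axis (not along the pixel's ray), 0 where there is no reading.
- cams.camera_params(name): a dict with "fx", "fy", "cx", "cy" (pixels), "R" (3x3) and "t" (3): a world point X has camera coordinates R X + t. Camera axes: x right, y down, z forward; pixel columns grow to the right and rows downward; lengths in mm; the calibration is good to about 2 mm. A picture is of the moment at which its call begins. camera_params takes no time and is no camera call.
- job.sign_off(): hands the job in, once; it reports no verdict.
The state is a dict: "clock": time; "qpos": joint angles; "qvel": joint speeds; "joint_efforts": joint torques, N m; "eef_pos": TCP position; "tcp_rot": TCP orientation; "contact_force": force on the tool from outside, world axes, zero at the start; "wrist_torque": the same for the moment, N m; "opening": opening from 0.0 (shut) to 1.0 (fully open).
Only numpy, scipy, OpenCV 4.12 (cv2) and the standard library are available. Lean on these libraries where they do the work, as an engineer would, in place of code of your own. Each camera call takes 0.05 s, during which the arm holds its last target. There are 200 camera calls.

## Working session

There is one attempt and no reset: what is moved stays moved. The work goes in short steps, Python scripts to look and compute and a tool call to move; the robot and the scene stay as the last step left them, time stands still between calls to the robot, and variables do not carry over. Pictures are saved under pics/ and viewed, about 8 in all and at most 12, crops included, and the job is handed in when it is done.

Besides the shell and the picture viewer there is one more tool, called after "Emit:" as name(argument=value, ...) on one line, values as JSON. drive_tool: Moves the arm, as the interface text tells. Its arguments: {"type":"object","properties":{"deltas":{"type":"array"},"jaw":{"type":"number"},"force":{"type":"number"}},"required":["deltas"]}

```bash
mkdir -p pics
cat > h.py <<'E'
import numpy as np, cv2
from rig import r, cams, job
def grab(n, tag):
    im,d=cams.grab_frame(n); np.savez(f'pics/{tag}.npz',im=im,d=d)
    cv2.imwrite(f'pics/{tag}.png',cv2.cvtColor(im,cv2.COLOR_RGB2BGR)); return im,d
def load(tag):
    z=np.load(f'pics/{tag}.npz'); return z['im'],z['d']
def world(n,d):
    p=cams.camera_params(n); R=np.array(p['R']);t=np.array(p['t'])
    v,u=np.indices(d.shape)
    c=np.stack([(u-p['cx'])/p['fx']*d,(v-p['cy'])/p['fy']*d,d],-1)
    return (c-t)@R
def proj(n,X):
    p=cams.camera_params(n); c=np.array(p['R'])@np.array(X,float)+np.array(p['t'])
    return p['cx']+p['fx']*c[0]/c[2], p['cy']+p['fy']*c[1]/c[2]
def ray_plane(n,u,v,z):
    p=cams.camera_params(n); R=np.array(p['R']);t=np.array(p['t'])
    o=-R.T@t; k=R.T@np.array([(u-p['cx'])/p['fx'],(v-p['cy'])/p['fy'],1])
    return o+k*(z-o[2])/k[2]
E
python3 - <<'E'
from h import *
for n in('side','top'):
    grab(n,n+'0'); p=cams.camera_params(n); print(n,p['fx'],p['cx'],p['cy'],-np.array(p['R']).T@np.array(p['t']),np.array(p['R'])[2])
print(r.sense())
E
```

```text
side 481.2625935462949 279.9563217601647 207.9306893829555 [495.99447008 767.55364674 887.36399435] [ 0.03913917 -0.6955061  -0.71745341]
top 421.09488892457927 280.52171899563507 210.49897452830132 [ 376.88173435   -2.98415954 1119.54800044] [ 0.14246614 -0.00232017 -0.98979696]
{'clock': 0.1, 'qpos': array([-1.11441241e+00,  3.53579815e-01,  1.63404945e+00, -1.97394507e-05,
        1.15520301e+00, -2.40314398e-03]), 'qvel': array([ 2.14078326e-04, -5.52516080e-04, -8.71693704e-04,  8.11687670e-04,
        1.93406783e-04, -5.77377704e-05]), 'joint_efforts': array([ 1.16478670e-03, -6.06354690e+01, -3.42821002e+01,  2.46598722e-05,
        3.95103227e-03, -2.72328208e-05]), 'eef_pos': array([ 276.60417364, -560.01217007,  247.64057663]), 'tcp_rot': array([-3.14035299e+00,  1.50702271e-05,  4.58795049e-01]), 'contact_force': array([ 1.25166965, -0.19436419, -0.20857985]), 'wrist_torque': array([-0.03314884,  0.05619019,  0.02039255]), 'opening': 0.9983858537827026}
```

View pics/side0.png

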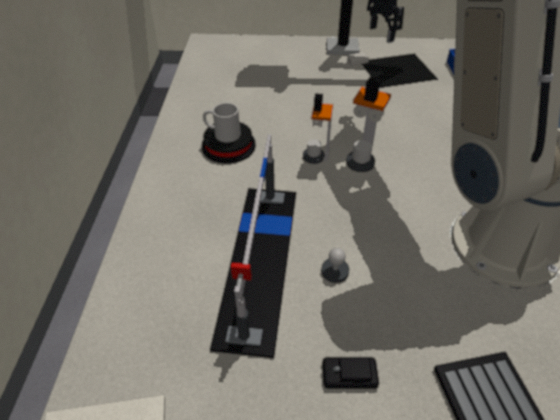

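View pics/top0.png

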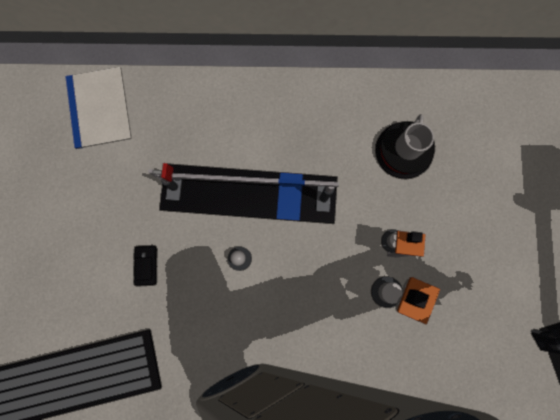

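The top view has two orange-topped carriers. One is small, with its handle at top (415,237) and side (318,103). The other is large, at top (417,298) and side (372,90). The small one is meant. The stand lies left to right in the top view, with the red buffer at (167,172), the blue stripe at (290,197) and the mug at (417,138). I'll measure these next.

```bash
cat > m.py <<'E'
from h import *
im,d=load('top0'); W=world('top',d)
ims,ds=load('side0'); Ws=world('side',ds)
def masks(im):
    h=cv2.cvtColor(im,cv2.COLOR_RGB2HSV); H,S,V=[h[...,i].astype(int) for i in range(3)]
    return dict(orange=(H>5)&(H<18)&(S>150)&(V>90),blue=(H>100)&(H<130)&(S>150)&(V>60),red=((H<4)|(H>174))&(S>150)&(V>70)),V
for n,I,w in(('top',im,W),('side',ims,Ws)):
    M,V=masks(I)
    for k,m in M.items():
        c,l,s,ce=cv2.connectedComponentsWithStats(m.astype(np.uint8))
        for i in range(1,c):
            if s[i,4]>40:
                q=w[l==i]; q=q[np.isfinite(q).all(1)]
                ys,xs=np.where(l==i); rect=cv2.minAreaRect(np.stack([xs,ys],1).astype(np.float32))
                print(n,k,'px',ce[i].round(),s[i,4],'med',np.median(q,0).round(),'z%',np.percentile(q[:,2],[5,95]).round(),'rect',[np.round(a,1) for a in rect])
for n,I in(('top',im[210:330,360:480]),('side',ims[70:190,280:420])):
    cv2.imwrite(f'pics/crop_{n}.png',cv2.resize(cv2.cvtColor(I,cv2.COLOR_RGB2BGR),None,fx=4,fy=4,interpolation=cv2.INTER_CUBIC))
a=cv2.imread('pics/crop_top.png');b=cv2.imread('pics/crop_side.png')[:,:320]
cv2.imwrite('pics/crop.png',np.hstack([a[:480],b[:480]]))
E
python3 m.py
```

```text
top orange px [410. 247.] 399 med [ 434. -298.  162.] z% [159. 165.] rect [array([410.1, 243.5]), array([27.8, 22.1]), np.float64(6.3)]
top orange px [421. 305.] 620 med [ 304. -307.  207.] z% [204. 211.] rect [array([418.7, 300.1]), array([30.8, 37.5]), np.float64(22.6)]
top blue px [ 73. 112.] 384 med [802. 566.  13.] z% [10. 17.] rect [array([ 73. , 111.5]), array([71.7,  5.4]), np.float64(82.6)]
top blue px [291. 179.] 253 med [623. -30.  13.] z% [  8. 198.] rect [array([291.2, 178.5]), array([24.3, 10.4]), np.float64(3.6)]
top blue px [289. 202.] 778 med [559. -28.  11.] z% [ 7. 14.] rect [array([288.9, 201.9]), array([23.3, 34.3]), np.float64(3.8)]
top red px [166. 172.] 133 med [594. 249. 206.] z% [182. 214.] rect [array([166.9, 171.4]), array([10. , 14.6]), np.float64(9.5)]
side orange px [373. 100.] 357 med [ 313. -280.  207.] z% [197. 210.] rect [array([371.5,  98.3]), array([33.1, 17.6]), np.float64(14.6)]
side orange px [323. 113.] 215 med [ 439. -282.  162.] z% [154. 164.] rect [array([321.5, 111.5]), array([15., 19.]), np.float64(90.0)]
side blue px [264. 168.] 67 med [576. -34. 194.] z% [115. 198.] rect [array([264.1, 167.4]), array([ 3.9, 17.3]), np.float64(11.3)]
side blue px [245. 222.] 170 med [627. -29.  11.] z% [ 9. 14.] rect [array([244.9, 221.9]), array([ 8.6, 20.1]), np.float64(10.3)]
side blue px [273. 224.] 691 med [557. -24.  11.] z% [ 8. 14.] rect [array([273. , 224.3]), array([35. , 20.3]), np.float64(5.2)]
side red px [228. 153.] 70 med [ 698. -277.   22.] z% [17. 27.] rect [array([227.6, 152.8]), array([ 4.7, 33. ]), np.float64(88.2)]
side red px [241. 270.] 262 med [596. 258. 202.] z% [173. 213.] rect [array([240.5, 270.5]), array([17., 19.]), np.float64(90.0)]
```

View pics/crop.png

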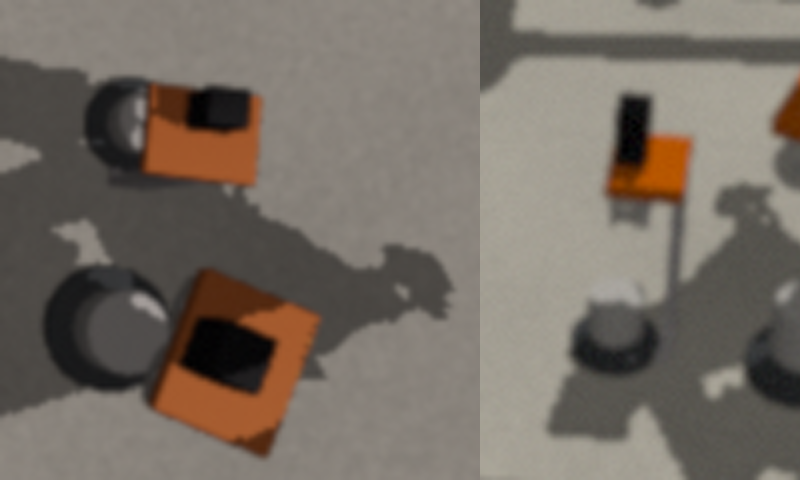

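The crop confirms the choice. The small carrier's block top is at z≈162, which matches 186−24. The large one's is at 207. The shank is on the robot side (−x), so the gap opens towards world +x. Next I'll fit the yaw, the handle point and the rail line.

```bash
cat > m2.py <<'E'
from m import *
print('----')
h=cv2.cvtColor(im,cv2.COLOR_RGB2HSV).astype(int)
# block by depth z 150..172 in top, near carrier
box=np.zeros(d.shape,bool); box[225:262,380:440]=1
def rectw(m,z,n='top'):
    ys,xs=np.where(m); c=cv2.boxPoints(cv2.minAreaRect(np.stack([xs,ys],1).astype(np.float32)))
    return np.array([ray_plane(n,u,v,z) for u,v in c])
def show(name,P):
    e=np.diff(np.vstack([P,P[:1]]),axis=0)[:,:2]; L=np.hypot(*e.T)
    print(name,'c',P.mean(0).round(1),'sides',L[:2].round(1),'ang',np.degrees(np.arctan2(e[:2,1],e[:2,0])).round(1))
hi=(d>0)&(W[...,2]>150)&box
show('block(orange|hi)',rectw(hi&(W[...,2]<185)&(h[...,1]>120),162))
hm=hi&(W[...,2]>172)&(h[...,2]<70); show('handle top',rectw(hm&(W[...,2]>197),204)); print((hm).sum(),np.percentile(W[hm][:,2],[5,50,95]), np.median(W[hm&(W[...,2]>197)],0))
# side: block & handle
sb=np.zeros(ds.shape,bool); sb[85:125,305:340]=1
q=Ws[sb&(Ws[...,2]>175)]; print('side handle med',np.median(q,0).round(1),np.percentile(q,[5,95],0).round(0))
q=Ws[sb&(Ws[...,2]>158)&(Ws[...,2]<167)]; print('side block',np.percentile(q,[2,50,98],0).round(0).tolist())
# blue stripe and plate
b=masks(im)[0]['blue'].copy(); b[:,:200]=0; 
ys,xs=np.where(b&(W[...,2]<40)); show('stripe',rectw(b&(W[...,2]<40),10))
blk=(h[...,2]<45)&(np.abs(W[...,2]-10)<6)&(W[...,0]>470)&(W[...,0]<700)&(W[...,1]>-180)&(W[...,1]<340)
c,l,s,ce=cv2.connectedComponentsWithStats((blk|b).astype(np.uint8)); i=1+s[1:,4].argmax()
show('plate',rectw(l==i,10)); print(s[i])
# rail
for n,w,dd in(('top',W,d),('side',Ws,ds)):
    m=(dd>0)&(w[...,2]>155)&(w[...,2]<225)&(w[...,0]>530)&(w[...,0]<660)&(w[...,1]>-140)&(w[...,1]<215)
    q=w[m]
    for lo in range(-140,215,50):
        k=q[(q[:,1]>=lo)&(q[:,1]<lo+50)]
        if len(k): print(n,lo+25,len(k),np.median(k,0).round(1),np.percentile(k[:,2],[10,90]).round(0))
    bb=masks(im if n=='top' else ims)[0]['blue']&m
    print(n,'blue band',bb.sum(),np.median(w[bb],0).round(1),np.percentile(w[bb],[3,97],0).round(0).tolist())
    vs,us=np.where(bb); print('px',us.mean(),vs.mean(),us.min(),us.max(),vs.min(),vs.max())
m=(d>0)&(W[...,2]>100)&(W[...,2]<140)&(W[...,1]<-100)&(W[...,0]>550); print('mug?',np.median(W[m],0),m.sum())
m=(d>0)&(W[...,2]>30)&(W[...,1]<-100)&(W[...,0]>600)&(W[...,1]>-350); print('mug/turntable ext',np.percentile(W[m],[1,99],0).round(0).tolist())
E
python3 m2.py | sed '1,/----/d'
```

```text
block(orange|hi) c [ 441.8 -300.3  162. ] sides [51.2 65.3] ang [ -8.5 -96.3]
handle top c [ 454.5 -299.9  204. ] sides [24.  19.7] ang [-89.4 177.8]
144 [177.68480089 202.75333451 205.89699424] [ 453.69343101 -300.96016063  203.42779561]
side handle med [ 458.2 -291.6  198. ] [[ 447. -310.  178.]
 [ 496.  768.  887.]]
side block [[420.0, -330.0, 159.0], [439.0, -290.0, 162.0], [471.0, -267.0, 166.0]]
stripe c [576.1 -28.6  10. ] sides [124.7  62.8] ang [ -3.1 -93.3]
plate c [583.3  81.8  10. ] sides [125.8 470.7] ang [ -1.4 -93.9]
[ 160  164  177   59 6274]
top -115 122 [ 568.8 -114.2  201.6] [179. 205.]
top -65 109 [572.6 -65.8 197.6] [189. 201.]
top -15 112 [575.8 -16.7 193.1] [183. 197.]
top 35 106 [579.7  35.1 187.6] [179. 191.]
top 85 100 [582.8  85.2 182.1] [174. 186.]
top 135 100 [586.  133.7 177.2] [169. 181.]
top 185 100 [589.6 182.9 172.3] [162. 175.]
top 235 10 [592.  212.1 168.7] [160. 172.]
top blue band 115 [576.2 -28.  194.8] [[572.0, -54.0, 187.0], [582.0, -2.0, 199.0]]
px 290.9478260869565 181.43478260869566 279 303 179 184
side -115 102 [ 570.1 -111.8  198.7] [165. 206.]
side -65 72 [574.9 -63.2 199.4] [192. 202.]
side -15 94 [577.7 -13.4 193.9] [183. 197.]
side 35 87 [581.7  37.8 188.7] [181. 192.]
side 85 92 [584.8  85.1 183.4] [177. 186.]
side 135 108 [587.8 135.2 178.4] [170. 181.]
side 185 121 [590.9 186.4 172.9] [166. 176.]
side 235 9 [593.9 212.  170.2] [168. 171.]
side blue band 59 [575.5 -26.3 194.3] [[573.0, -53.0, 181.0], [580.0, -4.0, 199.0]]
px 263.728813559322 167.4406779661017 261 266 159 176
mug? [ 704.19647623 -340.78988828  119.97239556] 477
mug/turntable ext [[640.0, -349.0, 34.0], [774.0, -272.0, 129.0]]
```

Emit:
drive_tool(deltas=[[0,0,-1,0.114],[0,0,-1,0.114],[0,0,-1,0.114],[0,0,-1,0.114],[0,0,-1,0.114]], jaw=0)

```text
clock: 0.52
eef_pos: [276.7, -560.1, 298.3]
tcp_rot: [-3.141, 0.0, -0.117]
contact_force: [-0.1, -0.1, 0.1]
opening: 1.003
```

Emit:
drive_tool(deltas=[[0.7,-1.4,0,0],[1.5,-2.8,0,0],[1.5,-2.8,0,0],[1.5,-2.8,0,0],[1.5,-2.8,0,0],[1.5,-2.8,0,0],[1.5,-2.8,0,0],[1.5,-2.8,0,0],[1.5,-2.8,0,0],[1.5,-2.7,0,0],[0.7,-1.2,0,0],[0,0,0,0]])

```text
clock: 1.52
eef_pos: [456.8, -298.3, 297.6]
tcp_rot: [-3.14, 0.0, -0.105]
contact_force: [-0.2, -0.5, -0.2]
opening: 1.001
```

Emit:
drive_tool(deltas=[[-0.15,0.3,1,0],[0,0,2,0],[0,0,2,0],[0,0,1.5,0],[0,0,0.5,0],[0,0,0,0]])

```text
clock: 2.02
eef_pos: [452.1, -304.5, 226.2]
tcp_rot: [-3.14, 0.003, -0.111]
contact_force: [-0.7, -0.3, 0.6]
opening: 1.003
```

Run:
```python
from h import *
s=r.sense(); print(s['eef_pos'],s['tcp_rot'])
a,_=grab('side','side1'); b,_=grab('top','top1')
x=cv2.resize(a[50:170,260:380],None,fx=3.3,fy=3.3,interpolation=cv2.INTER_CUBIC);y=cv2.resize(b[180:300,350:470],None,fx=3.3,fy=3.3,interpolation=cv2.INTER_CUBIC)
cv2.imwrite('pics/c1.png',cv2.cvtColor(np.hstack([x,y]),cv2.COLOR_RGB2BGR))
for n in('side','top'): print(n,proj(n,s['eef_pos']+[0,0,-17]),proj(n,[455,-301,204]))
```

```text
[ 452.07899188 -304.53272973  226.24960354] [-3.14010243  0.00332664 -0.11146706]
side (np.float64(319.787767774916), np.float64(92.70609761229886)) (np.float64(318.54294876104495), np.float64(95.21979020681408))
top (np.float64(418.44380729682734), np.float64(237.42146585253977)) (np.float64(415.9856662044507), np.float64(236.257304457799))
```

View pics/c1.png

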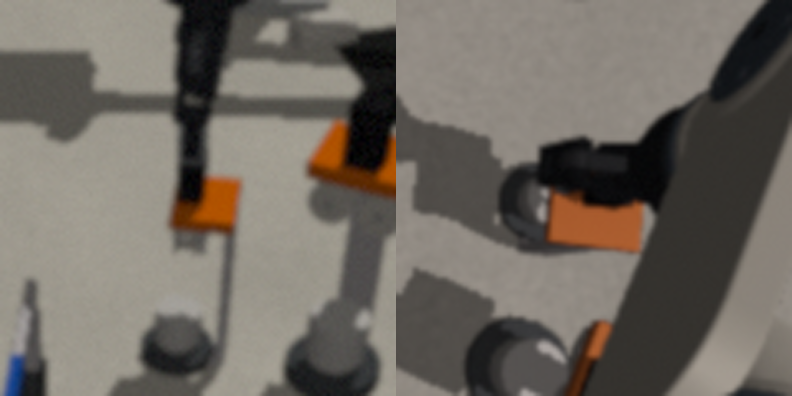

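The fingers straddle the handle, with the near finger at about (190,160) in the left crop. The block edge in the top view still gives a yaw of about −6°. I'll shift by 3–4 mm, then go down and close.

Emit:
drive_tool(deltas=[[0.25,-0.4,0,0],[0,0,1,0],[0,0,1,0],[0,0,1,0],[0,0,1,0],[0,0,0,0],[0,0,0,0]])

```text
clock: 2.7
eef_pos: [456.2, -300.4, 187.2]
tcp_rot: [-3.141, 0.002, -0.111]
contact_force: [0.8, 0.1, 0.2]
opening: 0.999
```

Emit:
drive_tool(deltas=[[0,0,0,0],[0,0,0,0],[0,0,0,0],[0,0,0,0],[0,0,0,0],[0,0,0,0],[0,0,0,0],[0,0,0,0]], jaw=1, force=40)

```text
clock: 3.37
eef_pos: [457.0, -301.0, 188.6]
tcp_rot: [3.141, -0.001, -0.111]
contact_force: [-0.6, -1.5, 1.8]
opening: 0.276
```

The opening is 23.5 mm, which matches the 24 mm handle. Lifting now.

Emit:
drive_tool(deltas=[[0,0,-0.2,0],[0,0,-0.5,0],[0,0,-1,0],[0,0,-1.5,0],[0,0,-1.5,0],[0,0,-1.5,0],[0,0,-1.5,0],[0,0,-1.5,0],[0,0,-1,0],[0,0,-0.3,0],[0,0,0,0],[0,0,0,0]])

```text
clock: 4.37
eef_pos: [456.4, -300.5, 292.8]
tcp_rot: [-3.141, 0.001, -0.111]
contact_force: [-0.1, 0.7, -4.3]
opening: 0.275
```

Run:
```python
from h import *
s=r.sense(); print(s['eef_pos'],s['tcp_rot'],s['contact_force'],s['wrist_torque'])
y=s['tcp_rot'][2]; D=np.array([495,-28.5])-s['eef_pos'][:2]
print(D@[np.cos(y),np.sin(y)],D@[np.sin(y),-np.cos(y)])
```

```text
[ 456.40607083 -300.47491387  292.80246065] [-3.14117595e+00  6.76265668e-04 -1.11215730e-01] [-0.135879    0.65004955 -4.32407998] [0.02918633 0.00548689 0.06112267]
8.169920720331408 -274.57803542354674
```

Emit:
drive_tool(deltas=[[0,-0.7,0,0],[0,-1.5,0,0],[0.1,-2.5,0,0],[0.1,-3,0,0],[0.1,-3,0,0],[0.1,-3,0,0],[0.1,-3,0,0],[0.1,-3,0,0],[0.1,-3,0,0],[0.1,-2.5,0,0],[0,-1.5,0,0],[0,-0.8,0,0]])

```text
clock: 5.37
eef_pos: [494.5, -25.3, 292.7]
tcp_rot: [-3.141, 0.001, -0.109]
contact_force: [0.2, 0.1, -4.1]
opening: 0.275
```

Emit:
drive_tool(deltas=[[0,0,0,-0.043],[0,0,0,0],[0,0,0,0],[0,0,0,0]])

```text
clock: 5.7
eef_pos: [494.9, -28.5, 293.1]
tcp_rot: [3.141, 0.001, -0.07]
contact_force: [-0.1, -0.5, -3.3]
opening: 0.275
```

```bash
cat > m3.py <<'E'
import sys
from h import *
tag=sys.argv[1]
s=r.sense(); e=s['eef_pos']; print(e,s['tcp_rot'],s['contact_force'])
for n in('side','top'):
    im,d=grab(n,n+tag); W=world(n,d)
    h=cv2.cvtColor(im,cv2.COLOR_RGB2HSV).astype(int)
    o=(h[...,0]>4)&(h[...,0]<19)&(h[...,1]>140)&(h[...,2]>60)&(d>0)&(np.abs(W[...,0]-e[0]+10)<70)&(np.abs(W[...,1]-e[1])<60)&(W[...,2]>200)
    if o.sum()>20:
        q=W[o]; print(n,'block',o.sum(),np.percentile(q,[3,50,97],0).round(0).tolist(),'rel',(np.percentile(q,[3,97],0)-e).round(0).tolist())
    b=(h[...,0]>100)&(h[...,0]<130)&(h[...,1]>120)&(d>0)&(W[...,2]>150)&(np.abs(W[...,1]+28)<60)
    if b.sum()>5: print(n,'band',b.sum(),np.percentile(W[b],[3,50,97],0).round(0).tolist())
a=cv2.resize(load('side'+tag)[0][90:270,190:370],(400,400),interpolation=cv2.INTER_CUBIC)
b=cv2.resize(load('top'+tag)[0][110:290,210:390],(400,400),interpolation=cv2.INTER_CUBIC)
cv2.imwrite(f'pics/c{tag}.png',cv2.cvtColor(np.hstack([a,b]),cv2.COLOR_RGB2BGR))
E
python3 m3.py 2
```

```text
[494.8767978  -28.53695026 293.06048388] [ 3.14145580e+00  5.09551592e-04 -6.97558125e-02] [-0.11229158 -0.54751991 -3.32910402]
side block 407 [[459.0, -50.0, 258.0], [477.0, -10.0, 267.0], [504.0, 7.0, 269.0]] rel [[-36.0, -22.0, -35.0], [9.0, 35.0, -24.0]]
side band 97 [[468.0, -53.0, 183.0], [575.0, -17.0, 196.0], [580.0, 13.0, 439.0]]
top block 373 [[456.0, -57.0, 263.0], [467.0, -23.0, 267.0], [482.0, 4.0, 413.0]] rel [[-39.0, -28.0, -30.0], [-13.0, 32.0, 120.0]]
```

View pics/c2.png

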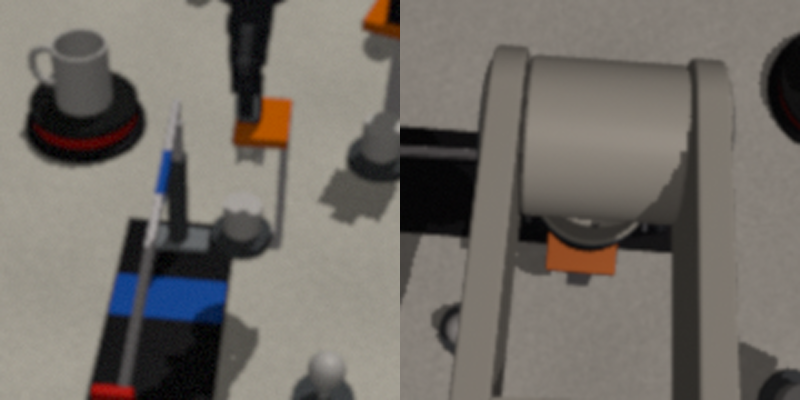

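The carrier hangs upright in the jaws, and the rail is to its left at a height inside the gap. Sliding it over the rail.

Emit:
drive_tool(deltas=[[0.5,0,0,0],[1,-0.1,0,0],[1.2,-0.1,0,0],[1.2,-0.1,0,0],[1.2,-0.1,0,0],[1.2,-0.1,0,0],[1,-0.1,0,0],[0.7,0,0,0],[0.33,0,0,0],[0,0,0,0],[0,0,0,0],[0,0,0,0]])

```text
clock: 6.8
eef_pos: [578.2, -28.0, 293.3]
tcp_rot: [3.142, 0.0, -0.068]
contact_force: [-0.7, -0.1, -5.4]
opening: 0.271
```

```bash
python3 m3.py 3
python3 - <<'E'
from h import *
im,_=load('side3'); s=r.sense(); print([proj('side',s['eef_pos']+np.array([0,dy,-64])) for dy in(-16,16)])
cv2.imwrite('pics/c3.png',cv2.cvtColor(cv2.resize(im[120:210,220:310],(600,600),interpolation=cv2.INTER_CUBIC),cv2.COLOR_RGB2BGR))
E
```

```text
[578.21622889 -28.0223108  293.2721132 ] [ 3.14159050e+00  4.35495577e-04 -6.82568794e-02] [-0.672278   -0.11974535 -5.40375507]
side block 433 [[541.0, -50.0, 258.0], [560.0, -10.0, 267.0], [590.0, 7.0, 270.0]] rel [[-37.0, -22.0, -35.0], [12.0, 35.0, -23.0]]
side band 83 [[546.0, -38.0, 183.0], [576.0, -7.0, 197.0], [605.0, 16.0, 447.0]]
top block 529 [[538.0, -57.0, 263.0], [555.0, -26.0, 267.0], [576.0, 3.0, 270.0]] rel [[-40.0, -29.0, -30.0], [-2.0, 31.0, -23.0]]
[(np.float64(262.60020572774675), np.float64(149.59710552109442)), (np.float64(261.4528895124995), np.float64(159.16956745275863))]
```

View pics/c3.png

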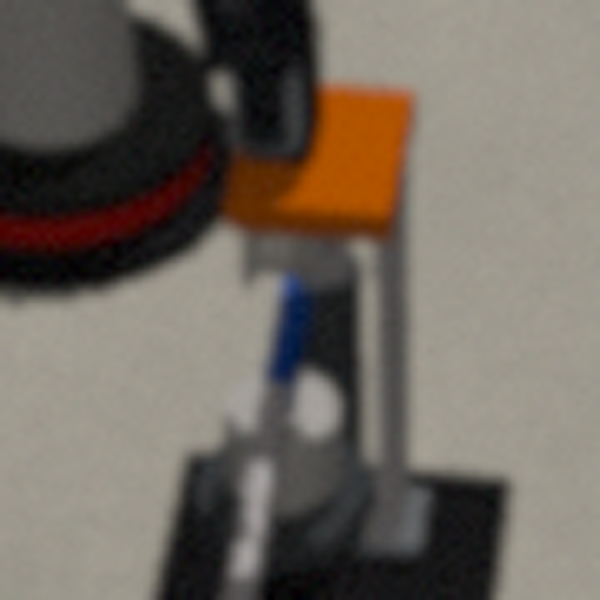

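The rail, with its blue band at crop (290,330), now runs through the carrier's gap below the rollers. Lowering towards it.

Emit:
drive_tool(deltas=[[0,0,0.5,0],[0,0,0.5,0],[0,0,0.5,0],[0,0,0.4,0],[0,0,0.2,0],[0,0,0.1,0],[0,0,0,0],[0,0,0,0],[0,0,0,0],[0,0,0,0]])

```text
clock: 7.73
eef_pos: [578.9, -28.1, 271.5]
tcp_rot: [3.142, -0.0, -0.068]
contact_force: [-0.9, -0.5, -4.2]
opening: 0.272
```

```bash
python3 m3.py 4
python3 - <<'E'
from h import *
# rail x at y=-28 from side0/top0: band edges by row, cast on plane z=197
for n in('side','top'):
    im,d=load(n+'0'); W=world(n,d); h=cv2.cvtColor(im,cv2.COLOR_RGB2HSV).astype(int)
    b=(h[...,0]>100)&(h[...,0]<130)&(h[...,1]>110)&(d>0)&(W[...,2]>178)&(W[...,2]<215)&(np.abs(W[...,1]+28)<45)
    v,u=np.where(b); P=np.array([ray_plane(n,a,c,196) for a,c in zip(u,v)])
    yy=(P[:,1]+28); x0=P[:,0]-yy*0.068
    print(n,'x at y=-28:',np.percentile(x0,[5,25,50,75,95]).round(1))
im,_=load('side4')
cv2.imwrite('pics/c4.png',cv2.cvtColor(cv2.resize(im[125:195,235:305],(600,600),interpolation=cv2.INTER_CUBIC),cv2.COLOR_RGB2BGR))
E
```

```text
[578.85845402 -28.05116828 271.53479072] [ 3.14157473e+00 -4.53303631e-04 -6.82106241e-02] [-0.85320509 -0.47035765 -4.20211564]
side block 410 [[541.0, -49.0, 236.0], [560.0, -11.0, 245.0], [588.0, 7.0, 248.0]] rel [[-37.0, -21.0, -35.0], [9.0, 36.0, -23.0]]
side band 53 [[551.0, -19.0, 183.0], [576.0, -2.0, 355.0], [600.0, 15.0, 424.0]]
top block 501 [[539.0, -56.0, 241.0], [556.0, -27.0, 245.0], [577.0, 3.0, 250.0]] rel [[-40.0, -28.0, -30.0], [-2.0, 31.0, -22.0]]
side x at y=-28: [571.8 573.6 575.7 577.8 579.6]
top x at y=-28: [569.8 572.1 575.2 578.3 580.5]
```

View pics/c4.png

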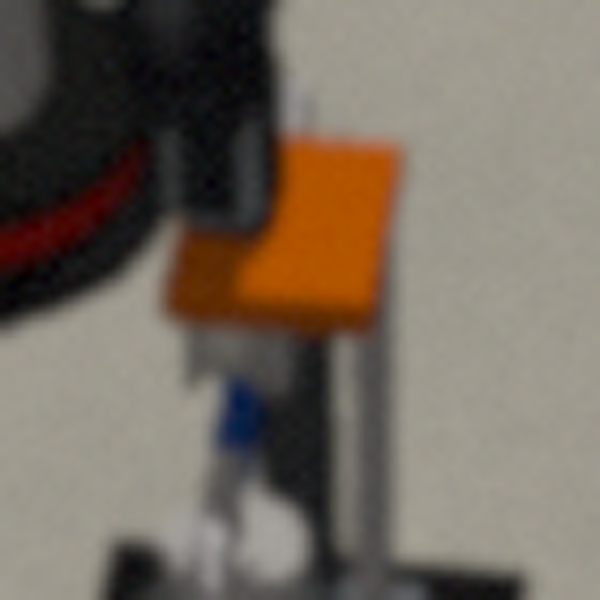

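The rail sits under the middle of the front roller, at crop (240,390), and both cameras put its centre at x≈576. Now feeling downwards in small steps.

Emit:
drive_tool(deltas=[[0,0,0.1,0],[0,0,0.1,0],[0,0,0.1,0],[0,0,0.1,0],[0,0,0,0],[0,0,0,0],[0,0,0,0]])

```text
clock: 8.42
eef_pos: [578.7, -28.0, 267.3]
tcp_rot: [-3.142, 0.0, -0.068]
contact_force: [0.1, -0.5, -3.3]
opening: 0.277
```

Emit:
drive_tool(deltas=[[0,0,0.1,0],[0,0,0.1,0],[0,0,0,0],[0,0,0,0],[0,0,0,0]])

```text
clock: 8.83
eef_pos: [578.7, -28.0, 265.2]
tcp_rot: [-3.142, 0.0, -0.068]
contact_force: [0.4, -0.4, -4.2]
opening: 0.273
```

Emit:
drive_tool(deltas=[[0,0,0.05,0],[0,0,0.05,0],[0,0,0,0],[0,0,0,0],[0,0,0,0]])

```text
clock: 9.25
eef_pos: [578.7, -28.0, 264.3]
tcp_rot: [-3.142, -0.0, -0.068]
contact_force: [-0.2, -0.6, -4.2]
opening: 0.277
```

Emit:
drive_tool(deltas=[[0,0,0.05,0],[0,0,0,0],[0,0,0,0],[0,0,0,0]])

```text
clock: 9.58
eef_pos: [578.7, -28.0, 263.8]
tcp_rot: [-3.142, 0.0, -0.068]
contact_force: [-0.4, 0.4, -4.1]
opening: 0.275
```

Emit:
drive_tool(deltas=[[0,0,0.05,0],[0,0,0.05,0],[0,0,0,0],[0,0,0,0],[0,0,0,0]])

```text
clock: 10.0
eef_pos: [578.7, -28.0, 262.8]
tcp_rot: [-3.142, 0.0, -0.068]
contact_force: [0.9, -0.5, -3.9]
opening: 0.273
```

Emit:
drive_tool(deltas=[[0,0,0.05,0],[0,0,0,0],[0,0,0,0],[0,0,0,0]])

```text
clock: 10.33
eef_pos: [578.7, -28.0, 262.3]
tcp_rot: [-3.142, -0.0, -0.068]
contact_force: [0.8, 0.5, -4.7]
opening: 0.274
```

Emit:
drive_tool(deltas=[[0,0,0.05,0],[0,0,0,0],[0,0,0,0],[0,0,0,0]])

```text
clock: 10.67
eef_pos: [578.7, -28.0, 261.8]
tcp_rot: [-3.142, 0.0, -0.068]
contact_force: [-0.2, 0.4, -3.8]
opening: 0.271
```

Emit:
drive_tool(deltas=[[0,0,0.05,0],[0,0,0,0],[0,0,0,0],[0,0,0,0]])

```text
clock: 11.0
eef_pos: [578.7, -28.0, 261.3]
tcp_rot: [-3.142, 0.0, -0.068]
contact_force: [-0.1, -0.2, -4.2]
opening: 0.272
```

Emit:
drive_tool(deltas=[[0,0,0.05,0],[0,0,0,0],[0,0,0,0],[0,0,0,0]])

```text
clock: 11.33
eef_pos: [578.7, -28.0, 260.9]
tcp_rot: [-3.142, -0.0, -0.068]
contact_force: [-0.1, 0.2, -2.6]
opening: 0.275
```

Emit:
drive_tool(deltas=[[0,0,0.05,0],[0,0,0,0],[0,0,0,0],[0,0,0,0]])

```text
clock: 11.67
eef_pos: [578.8, -28.0, 260.5]
tcp_rot: [-3.142, -0.0, -0.068]
contact_force: [-0.7, 0.5, 0.3]
opening: 0.272
```

Run:
```python
from h import *
for i in range(4):
    im,_=grab('side',f'side5{i}'); s=r.sense(); print(s['eef_pos'].round(2),s['contact_force'].round(2),s['wrist_torque'].round(3))
```

```text
[578.78 -27.99 260.45] [-0.23  0.47 -0.09] [-0.02   0.187 -0.021]
[578.77 -28.01 260.42] [-0.69  0.69 -0.3 ] [-0.032  0.174 -0.013]
[578.78 -28.03 260.42] [-0.12 -0.26 -0.27] [ 0.048  0.173 -0.049]
[578.78 -28.02 260.4 ] [-0.57  1.23 -0.05] [ 0.012  0.142 -0.012]
```

The rail now bears the weight: wrist Fz has gone from −4.2 to about −0.1 N. There is a small moment about y (0.17 N m), which hints at an off-centre touch on the −x flange. I'll lift 2 mm, shift 1.2 mm in −x and feel again.

Emit:
drive_tool(deltas=[[0,0,-0.1,0],[0,0,-0.1,0],[-0.12,0,0,0],[0,0,0,0],[0,0,0,0],[0,0,0.1,0],[0,0,0.05,0],[0,0,0,0],[0,0,0,0],[0,0,0,0]])

```text
clock: 12.7
eef_pos: [577.6, -27.9, 260.9]
tcp_rot: [-3.142, -0.0, -0.068]
contact_force: [-0.3, 0.5, -1.5]
opening: 0.276
```

Run:
```python
from h import *
for i in range(3):
    im,_=grab('side',f'side6{i}'); s=r.sense(); print(s['eef_pos'].round(2),s['contact_force'].round(2),s['wrist_torque'].round(3))
```

```text
[577.51 -27.9  260.86] [-0.9   0.45 -2.34] [ 0.026  0.017 -0.069]
[577.54 -27.94 260.86] [-0.75  0.47 -2.1 ] [-0.011  0.09  -0.031]
[577.53 -27.93 260.85] [-0.32  0.14 -2.52] [0.046 0.054 0.001]
```

Emit:
drive_tool(deltas=[[0,0,0.05,0],[0,0,0,0],[0,0,0,0],[0,0,0,0]])

```text
clock: 13.18
eef_pos: [577.6, -27.9, 260.4]
tcp_rot: [-3.142, -0.0, -0.068]
contact_force: [-1.6, -0.3, -0.6]
opening: 0.272
```

Run:
```python
from h import *
for i in range(3):
    im,_=grab('side',f'side6{i}'); s=r.sense(); print(s['eef_pos'].round(2),s['contact_force'].round(2),s['wrist_torque'].round(3))
```

```text
[577.6  -27.92 260.44] [-0.96  0.17  0.69] [-0.     0.158 -0.023]
[577.59 -27.92 260.41] [-0.67 -0.21 -0.05] [-0.008  0.141 -0.075]
[577.55 -27.92 260.4 ] [-0.42  0.38  0.25] [0.026 0.155 0.024]
```

Contact comes at the same height 1.2 mm across, so the rail is on the flat of the groove and not on a flange. The rail top works out at about 195 mm, which agrees with the cameras. The rail is bearing the full weight of about 4 N, so I'm releasing.

Emit:
drive_tool(deltas=[[0,0,0,0],[0,0,0,0],[0,0,0,0],[0,0,-0.5,0],[0,0,-1.5,0],[0,0,-2.5,0],[0,0,-3,0],[0,0,-2.5,0],[0,0,-1,0],[0,0,0,0]], jaw=0)

```text
clock: 14.17
eef_pos: [578.7, -28.0, 373.4]
tcp_rot: [-3.142, -0.005, -0.068]
contact_force: [0.5, -0.1, -1.0]
opening: 0.996
```

```bash
cat > m5.py <<'E'
import sys
from h import *
im,d=grab('side','side'+sys.argv[1]); W=world('side',d); h=cv2.cvtColor(im,cv2.COLOR_RGB2HSV).astype(int)
o=(h[...,0]>4)&(h[...,0]<19)&(h[...,1]>140)&(h[...,2]>60)&(W[...,0]>500)&(W[...,1]>-80)
print(r.sense()['clock'],o.sum(),np.median(W[o],0).round(1),np.percentile(W[o],[3,97],0).round(0).tolist())
E
python3 m5.py 7
```

```text
14.2167 463 [560.2  28.5 227. ] [[542.0, -10.0, 216.0], [589.0, 47.0, 232.0]]
```

It is rolling: the block is at y≈28 and was near −10. I'll back the arm away while it rolls.

Emit:
drive_tool(deltas=[[-0.5,0,0,0],[-1,0,0,0],[-1.5,0,0,0],[-2,0,0,0],[-2,0,0,0],[-1.5,0,0,0],[-1,0,0,0],[-0.5,0,0,0],[0,0,0,0],[0,0,0,0],[0,0,0,0],[0,0,0,0]])

```text
clock: 15.22
eef_pos: [478.3, -21.1, 370.1]
tcp_rot: [-3.142, 0.0, -0.068]
contact_force: [-0.2, -0.3, -0.1]
opening: 0.999
```

Emit:
drive_tool(deltas=[[0,0,0,0],[0,0,0,0],[0,0,0,0],[0,0,0,0],[0,0,0,0],[0,0,0,0],[0,0,0,0],[0,0,0,0],[0,0,0,0],[0,0,0,0],[0,0,0,0],[0,0,0,0]])

```text
clock: 16.22
eef_pos: [477.7, -21.1, 370.3]
tcp_rot: [-3.142, -0.0, -0.068]
contact_force: [0.7, 0.4, 0.8]
opening: 0.997
```

Emit:
drive_tool(deltas=[[0,0,0,0],[0,0,0,0],[0,0,0,0],[0,0,0,0],[0,0,0,0],[0,0,0,0],[0,0,0,0],[0,0,0,0],[0,0,0,0],[0,0,0,0],[0,0,0,0],[0,0,0,0]])

```text
clock: 17.22
eef_pos: [477.8, -21.1, 370.3]
tcp_rot: [-3.142, -0.0, -0.068]
contact_force: [-0.6, 0.2, -0.2]
opening: 1.004
```

```bash
python3 m5.py 8
```

```text
17.2667 672 [576.5 222.6 207.1] [[558.0, 181.0, 196.0], [607.0, 242.0, 212.0]]
```

Emit:
drive_tool(deltas=[[0,0,0,0],[0,0,0,0],[0,0,0,0],[0,0,0,0],[0,0,0,0],[0,0,0,0],[0,0,0,0],[0,0,0,0],[0,0,0,0],[0,0,0,0],[0,0,0,0],[0,0,0,0]])

```text
clock: 18.27
eef_pos: [477.7, -21.1, 370.3]
tcp_rot: [3.142, -0.0, -0.068]
contact_force: [-0.3, -0.2, -0.3]
opening: 0.998
```

```bash
python3 m5.py 9
python3 - <<'E'
from h import *
a,_=load('side9'); b,d=grab('top','top9')
# buffer_mark from plate frame
c=np.array([583.3,81.8]); t=-.068; print('buffer mark ~',c+140*np.array([-np.sin(t),np.cos(t)]))
cv2.imwrite('pics/c9.png',cv2.cvtColor(np.hstack([cv2.resize(a[80:380,150:400],(400,480)),cv2.resize(b[100:300,130:297],(400,480))]),cv2.COLOR_RGB2BGR))
E
```

```text
18.3167 622 [574.2 230.3 206.4] [[558.0, 192.0, 194.0], [607.0, 252.0, 211.0]]
buffer mark ~ [592.81266495 221.47644471]
```

View pics/c9.png

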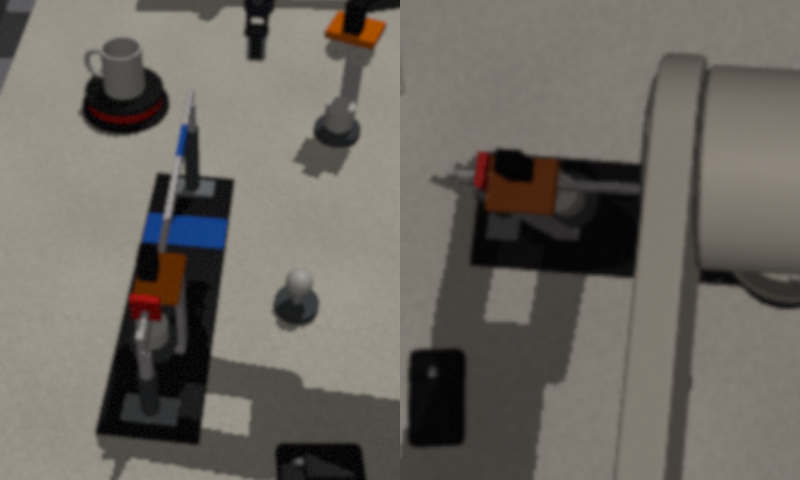

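The carrier's block is against the red buffer, at (145,300) in the left view and (485,170) in the right. It still moved 8–10 mm over the last second, so I'll wait until it is still.

Emit:
drive_tool(deltas=[[0,0,0,0],[0,0,0,0],[0,0,0,0],[0,0,0,0],[0,0,0,0],[0,0,0,0],[0,0,0,0],[0,0,0,0],[0,0,0,0],[0,0,0,0],[0,0,0,0],[0,0,0,0]])

```text
clock: 19.37
eef_pos: [477.7, -21.1, 370.3]
tcp_rot: [3.142, 0.0, -0.068]
contact_force: [0.2, -0.8, -0.6]
opening: 1.002
```

Emit:
drive_tool(deltas=[[0,0,0,0],[0,0,0,0],[0,0,0,0],[0,0,0,0],[0,0,0,0],[0,0,0,0],[0,0,0,0],[0,0,0,0],[0,0,0,0],[0,0,0,0],[0,0,0,0],[0,0,0,0]])

```text
clock: 20.37
eef_pos: [477.7, -21.1, 370.3]
tcp_rot: [-3.142, -0.0, -0.068]
contact_force: [0.2, -0.1, -0.6]
opening: 1.0
```

```bash
python3 m5.py 10
```

```text
20.4167 621 [574.1 230.2 206.4] [[558.0, 191.0, 195.0], [606.0, 252.0, 211.0]]
```

Emit:
drive_tool(deltas=[[0,0,0,0],[0,0,0,0],[0,0,0,0],[0,0,0,0],[0,0,0,0],[0,0,0,0],[0,0,0,0],[0,0,0,0],[0,0,0,0],[0,0,0,0],[0,0,0,0],[0,0,0,0]])

```text
clock: 21.42
eef_pos: [477.7, -21.1, 370.3]
tcp_rot: [-3.142, 0.0, -0.068]
contact_force: [0.6, -0.3, -0.1]
opening: 0.999
```

```bash
python3 m5.py 11
python3 - <<'E'
from h import *
a,_=load('side10');b,d=load('side11');c0,_=load('side0')
print('change 10->11',np.abs(a.astype(int)-b)[80:420,150:300].max(), 'handle proj check')
W=world('side',d); m=(W[...,2]>222)&(W[...,2]<262)&(W[...,1]>150)&(W[...,0]>540)&(W[...,0]<640)
print('handle',m.sum(),np.median(W[m],0).round(1))
cv2.imwrite('pics/c11.png',cv2.cvtColor(cv2.resize(b[60:400,150:400],(588,600*4//3*3//4)),cv2.COLOR_RGB2BGR))
E
```

```text
21.4667 618 [574.2 230.1 206.5] [[558.0, 192.0, 195.0], [606.0, 253.0, 211.0]]
change 10->11 20 handle proj check
handle 257 [594.5 230.5 247.2]
```

View pics/c11.png

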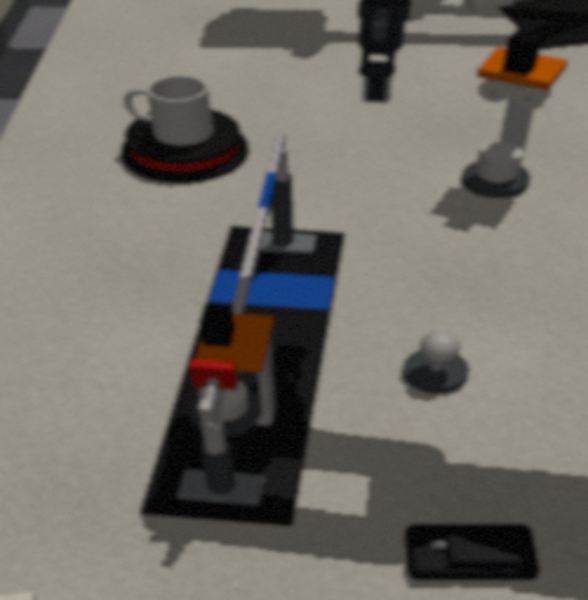

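The carrier has been at rest for over 3 s. Its block's midpoint is at y≈222, against 221.5 for the buffer mark, and it hangs on the rail touching the red buffer at (213,373). The mug, ball and mouse look unmoved, and the robot is clear of everything.

```bash
python3 -c "
from rig import job
print(job.sign_off())"
```

```text
the job is handed in; nothing more can be done
None
```

The job is done and handed in at about 21.5 s of the 56 s allowed: the carrier hangs on the rail, at rest against the red buffer.

- **Pick and hook:** I picked up the smaller orange-topped carrier by its handle; the jaws closed to 23.5 mm on the 24 mm handle. I slid it over the rail at the blue band and lowered it in steps of 0.5 mm near the rail. Wrist force went from about −4.2 N to about 0, so the rail was bearing the full weight of about 4 N.
- **Release and roll:** After re-seating it once to check, I held it there for a moment and let go. It rolled down by itself.
- **Last checks:** The carrier held its position, within the camera's accuracy, from 18.3 s to 21.5 s. The middle of its block was at y≈222 mm, against 221.5 mm for the buffer mark. The gripper was open and clear, and the mug, mouse, ball and larger carrier looked undisturbed.
- **Disagreements:** While the carrier was seated there was a small sideways moment of about 0.15 N m. It stayed when I re-seated the carrier 1.2 mm across at the same height, so I put it down to friction. The side and top cameras differed by about 2 mm in x.

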